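Set the board cradle one hole narrower and load the short converter board

TASK

The repair cradle is still set for the long converter board. Pinch in the two spring pins on its telescoping tube and slide the jaw inwards until the pins snap out through the next pair of holes, then lay the short board in the cradle, flat on both ledges. Stop as soon as the pins have snapped out, without forcing them sideways, set the board down gently rather than letting it drop, and leave the long board and the other things on the bench where they are.

Things in the scene. Friction and masses are not known exactly. Their poses are not given: they have to be found in the camera images.
- cradle: Bench cradle holding a circuit board by its ends, fixed to the bench: grey base plate 120 x 150 mm, a level 25 mm square steel tube along the cradle's y, its axis 45 mm above the bench, and two grey jaws 94 mm wide (x). The whole is under 90 mm high. Origin on the bench, about under the middle of the short board's place; z up; +y points to the tube's free end, with the sliding jaw and the pins.
- seat (a point): About the middle of the short board's place, level with the ledges' tops, 80 mm above the bench; axes as the cradle. Each jaw has a ledge 18 mm deep and, 8 mm higher, a lip behind it and a lug at each end, the lugs 84 mm apart (x). The fixed jaw's lip is at y = -65 mm. With the other jaw set for the short board the lips stand 3 to 15 mm further apart than the board is long; it goes midway between them.
- sliding_jaw: Movable jaw on a 30 mm square steel sleeve, wall 2 mm. Origin on the tube's axis below the inner face of its lip; axes as the cradle. At y = +104 mm at the start (too wide); slide it towards -y. Its bar reaches 10 mm outboard (+y) of the origin, the sleeve 136 mm. Slides with 3 to 4 N of drag.
- pins_mid (a point): Point on the tube's axis between the two pins, 149 mm from the cradle's origin along +y, 45 mm up; it stays while the sleeve slides over it. Both side faces (-x, +x) of the sleeve have three round 11.5 mm holes; the pins now stand in those nearest the jaw. The next pair is 20 to 45 mm further outboard, differently on each cradle (drilled by hand: find it by feel); the third is one too far.
- pin_near: Round-nosed brass spring pin, 10 mm thick, in the side facing the cradle's -x. Origin at the nose's tip: 20 mm from the tube's axis when out, 5 mm proud of the sleeve. About 1 N presses it flush. Out, it locks the sleeve (0.7 mm play); forced sideways by more than 6 N on one pin, the spring bends. It snaps out by itself when a hole comes over it, unless a finger covers the hole.
- pin_far: The same pin on the opposite side, facing +x; origin at its tip. With both pins squeezed flush between the fingers (grip 20 N or more), pulling the gripped sleeve along with about 7 to 12 N makes the noses duck under the wall. From there they ride inside, 13 mm from the axis, without being held.
- short_board_sink (a point): Centre of the finned aluminium heat sink in the middle of the shorter green board (126 mm along y, 80 mm along x, 3 mm thick, 0.25 to 0.4 kg): 36 mm wide (x), 50 mm long (y), 42 mm high; lift it by this, across x. The point is 29 mm above the board's feet, 24 mm above its underside, 21 mm above its face. Other parts are lower and over 30 mm off along y. It may go in either way round.
- short_board: The same board; origin below its middle, level with the feet (5 mm spacers, 26 mm in from the ends, which hang free between the ledges); z up, y along its length. Seated, the origin is 75 mm above the bench and the heat sink's centre 104 mm.
- long_board: The longer green board, 156 x 80 mm, otherwise alike, with a copper choke as well; origin under its middle. It stays where it is. The two boards lie in either of two places.
- screwdriver: Bystander: screwdriver lying on the bench.
- multimeter: Bystander: yellow and grey hand-held meter, 80 x 160 x 45 mm, lying on the bench.
- solder_reel: Bystander: reel 60 mm in diameter, 44 mm high.
- screw_jar: Bystander: small jar, 52 mm in diameter, 60 mm high.
- capacitor: Bystander: black can 35 mm in diameter, 48 mm high, standing.
- wrench: Bystander: wrench lying on the bench.
- screw_tray: Bystander: small grey tray, 100 x 80 x 22 mm.
Mind the look-alikes: they are no part of the job. What is shaped like the short_board but black, pink or purple is not meant.

How it is judged:
By the outcome, as a careful person would: the job done as asked, in the order asked, and still so for the second after the job is handed in, with the robot touching nothing.
It also fails if it takes over 54 s, if anything falls off the work surface, if the arm or the gripper's body presses on something with over 40 N, if the wrist force passes 120 N, or if a joint passes its speed limit or range.

ROBOT

A 6-joint arm with a two-finger parallel gripper is mounted at the origin on the work surface. World frame = base frame: x ahead of the robot, y to its left, z up, the work surface at z = 0. Lengths are in mm, angles in rad, forces in N, time in s.
With the tool pointing down it reaches from about 275 to 1000 mm from the base axis. Payload 8.4 kg.
Tool frame: the origin (TCP) lies midway between the tips of the shut fingers; the grasp point (between the pads) lies 19 mm behind it; z points along the fingers, y is the direction in which the jaws open and shut (so a half turn about z gives the same grasp; the last joint's range is limited). The gripper opens to 85 mm and grips with 20 to 120 N. Pads are 22 mm wide; open, the fingers measure 114 mm over their backs; the gripper's body (76 mm by 85 mm) begins 54 mm behind the grasp point. The pads swing forward as they close: fully open they stand 13 mm farther back than shut.
Start: joints at [1.23, 0.353, 1.633, -0, 1.155, -0.002], TCP at [207.721, 589.474, 196.281] pointing down, gripper open.
Joint ranges: [-2.63, 2.63], [-0.92, 2.1], [0.06, 2.66], [-1.3, 4.44], [0, 2.69], [-3.02, 3.02]. Speed limits (rad/s): [2.22, 2.22, 2.79, 3.14, 3.14, 3.14].

INTERFACE

Orientations are given as [roll, pitch, yaw] about the fixed x, y, z axes, in that order (R = Rz(yaw) Ry(pitch) Rx(roll)).
In Python, from rig import * gives the robot as it stands.
- The arm moves only by the tool play_rows, never from a script. Its argument "moves" is a list of rows, each a list of 3 entries, a list of its own where there are three numbers: the shift along the tool's x, y, z in m, then the turn, a rotation vector about the tool's x, y, z in rad, then the opening in per cent of the stroke, from 0 (shut) to 100 (fully open). In form: [[[x, y, z], [rx, ry, rz], fingers], ...]. A call has 1 to 20 rows; each row shifts and turns the commanded pose from where the row before left it, along the tool's axes as they then stand; what a row does not reach is not made up. A row lasts 1/10 s, in which the tool goes at most 50 mm and 8.59 degrees, less where a joint would pass 70% of its speed; a pose out of reach is approached as far as the arm can. A call is refused whole if a number of a shift passes 0.05 or a number of a turn 0.15, either way. A call with a gripper value outside its range is refused whole. The fingers move at their own pace and stop on an object; "squeeze" is the grip in N (left out, the last holds). Time passes only in rows, so rows that do not move let the fingers close. It gives the time, the measured TCP pose, the force and the opening at its end, in the units of the state.
- sense(): the state, without advancing time (a new reading comes with each control period).
- grab_frame(name): name is "scene" or "side" or "wrist"; returns a dict with "pixels" (384x512x3 uint8, red, green, blue), "intrinsics" (3x3 intrinsics, pixels), "R" (3x3) and "t" (3): a world point X has camera coordinates R X + t. Camera axes: x right, y down, z forward; pixel columns grow to the right and rows downward; lengths in mm; the calibration is good to about 2 mm. The wrist camera is an equidistant fisheye: a pixel r from the principal point sees the ray r / f radians off the axis. A picture is of the moment at which its call begins. There is no depth.
- sign_off(): hands the job in, once; it reports no verdict.
The state is a dict: "clock": time; "qpos": joint angles; "qvel": joint speeds; "joint_efforts": joint torques, N m; "eef_pos": TCP position; "tcp_rot": TCP orientation; "contact_force": force on the tool from outside, world axes, zero at the start; "wrist_torque": the same for the moment, N m; "opening": opening from 0.0 (shut) to 1.0 (fully open).
Only numpy, scipy, OpenCV 4.12 (cv2) and the standard library are available. Lean on these libraries where they do the work, as an engineer would, in place of code of your own. Each camera call takes 0.05 s, during which the arm holds its last target. There are 200 camera calls.

## Working session

There is one attempt and no reset: what is moved stays moved. The work goes in short steps, Python scripts to look and compute and a tool call to move; the robot and the scene stay as the last step left them, time stands still between calls to the robot, and variables do not carry over. Pictures are saved under pics/ and viewed, about 8 in all and at most 12, crops included, and the job is handed in when it is done.

Besides the shell and the picture viewer there is one more tool, called after "Request:" in YAML: its name, and indented under it one key for each argument. play_rows: Moves the arm, as the interface text tells. Its arguments: {"type":"object","properties":{"moves":{"type":"array"},"squeeze":{"type":"number"}},"required":["moves"]}

```bash
ls; mkdir -p pics; python3 - <<'E'
from rig import *
import cv2,numpy as np
s=sense();print(s)
fs=[grab_frame(n) for n in("scene","side","wrist")]
for n,f in zip(("scene","side","wrist"),fs):
    cv2.imwrite(f"pics/{n}0.png",f["pixels"][:,:,::-1]); np.savez(f"pics/{n}0.npz",**f)
    print(n,f["intrinsics"],f["R"],f["t"])
im=[cv2.resize(f["pixels"][:,:,::-1],(800,600),interpolation=cv2.INTER_CUBIC) for f in fs]
cv2.imwrite("pics/a.png",im[0]);cv2.imwrite("pics/b.png",im[1])
E
```

```text
pics
{'clock': 0.0, 'qpos': array([ 1.22960214e+00,  3.53676768e-01,  1.63412062e+00, -4.84318263e-06,
        1.15525089e+00, -2.41369599e-03]), 'qvel': array([ 0.00112287, -0.00211839, -0.00088075,  0.00094119,  0.00032122,
        0.00026328]), 'joint_efforts': array([ 5.52278623e-03, -6.05254698e+01, -3.42068768e+01,  4.48422134e-04,
        9.42025246e-03, -5.60316482e-05]), 'eef_pos': array([207.54023277, 588.9647032 , 195.54965121]), 'tcp_rot': array([-3.14013702e+00,  9.14712930e-07,  2.80281412e+00]), 'contact_force': array([-0.21075331, -0.14256511,  0.09609239]), 'wrist_torque': array([-0.00220723,  0.06372768,  0.00090625]), 'opening': 1.0000271948222355}
scene [[371.88926774   0.         256.78072543]
 [  0.         371.88926774 188.45901075]
 [  0.           0.           1.        ]] [[-0.59653488  0.80230951  0.02110903]
 [ 0.54160414  0.42182588 -0.72713677]
 [-0.59229308 -0.42232971 -0.686168  ]] [ 231.07410755 -279.68451676 1658.89165068]
side [[405.09067586   0.         255.25545283]
 [  0.         405.09067586 193.02631209]
 [  0.           0.           1.        ]] [[ 0.99480912 -0.10073653 -0.01438655]
 [-0.07932595 -0.67916248 -0.72968878]
 [ 0.06373551  0.72704228 -0.68362805]] [-535.69680795  181.43995819 1257.68058383]
wrist [[297.31863964   0.         259.71294561]
 [  0.         297.31863964 190.33513313]
 [  0.           0.           1.        ]] [[ 0.33271428  0.94302656 -0.00145135]
 [ 0.89422216 -0.31500589  0.31802203]
 [ 0.29944604 -0.1071083  -0.94808221]] [-624.803604    -42.40252354  380.71722645]
```

View pics/a.png

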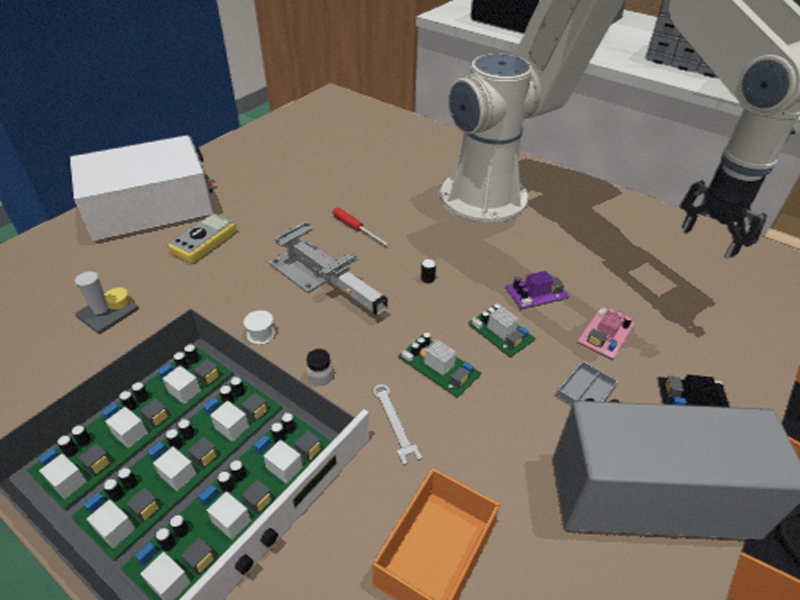

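View pics/b.png

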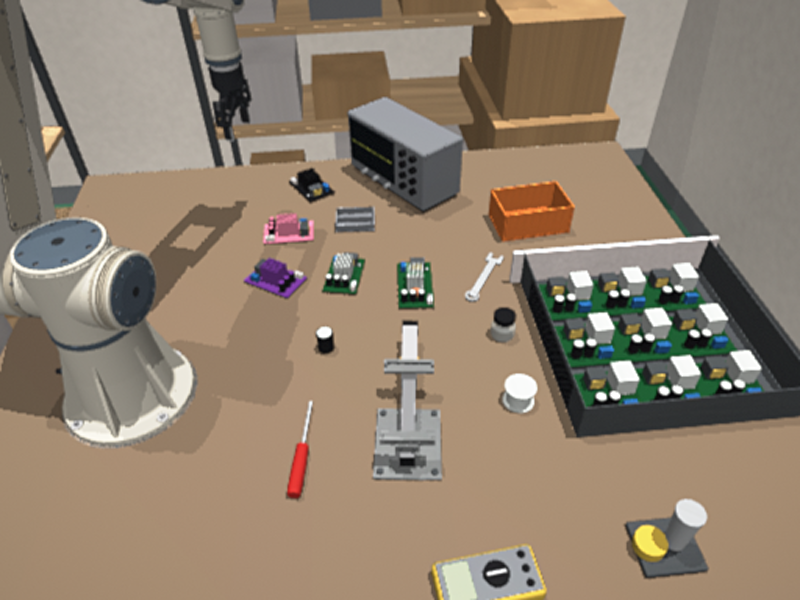

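Scene view shows the cradle at about (330,270), with its free end at (383,303). The short board is at (503,328), and the long one, with the copper choke, at (440,362). The side view agrees: cradle axis from (407,455) to (410,325), short board (344,272), long board (415,283).

```bash
cat > h.py <<'E'
import numpy as np,cv2
def load(n): return dict(np.load(f"pics/{n}.npz"))
def save(f,n):
    np.savez(f"pics/{n}.npz",**f)
def ray(f,p,fish=False):
    K=f["intrinsics"];x=(p[0]-K[0,2])/K[0,0];y=(p[1]-K[1,2])/K[1,1]
    if fish:
        r=np.hypot(x,y);d=np.array([x/r*np.sin(r),y/r*np.sin(r),np.cos(r)]) if r>1e-9 else np.array([0,0,1.])
    else: d=np.array([x,y,1.])
    return -f["R"].T@f["t"],f["R"].T@d
def plane(f,p,z,fish=False):
    c,d=ray(f,p,fish);return c+d*(z-c[2])/d[2]
def tri(*rays):
    A=np.zeros((3,3));b=np.zeros(3)
    for c,d in rays:
        d=d/np.linalg.norm(d);P=np.eye(3)-np.outer(d,d);A+=P;b+=P@c
    X=np.linalg.solve(A,b)
    return X,[np.linalg.norm(np.cross(X-c,d/np.linalg.norm(d))) for c,d in rays]
E
python3 - <<'E'
from h import *
s=load("scene0");d=load("side0");k=.64
for n,a,b in [("sink",(503,320),(344,264)),("longsink",(440,357),(415,275)),("tubeend",(383,298),(410,324)),("slidejawmid",(340,268),(409,366)),]:
    print(n,*tri(ray(s,np.array(a)*k),ray(d,np.array(b)*k)))
print("cap",plane(d,np.array((325,332))*k,48))
print("plate corners",[plane(d,np.array(p)*k,5).round() for p in((373,475),(441,478),(438,410),(378,410))])
o=[cv2.resize(f["pixels"][y:y+h,x:x+w,::-1],(400,600),interpolation=cv2.INTER_CUBIC) for f,x,y,w,h in((s,165,130,100,150),(d,215,195,80,120))]
cv2.imwrite("pics/c.png",np.hstack(o))
E
```

```text
sink [438.39918803 304.71221774  40.75264   ] [np.float64(3.4205839632321986), np.float64(3.4205839632323296)]
longsink [600.14618634 252.693294    33.70136681] [np.float64(2.141507835235042), np.float64(2.1415078352349917)]
tubeend [563.59410648  72.64897301  61.7175616 ] [np.float64(7.2950094234329095), np.float64(7.295009423432984)]
slidejawmid [550.97908256 -54.71044844  73.90371576] [np.float64(2.7949042839434317), np.float64(2.7949042839432012)]
cap [393.84769127  77.22590179  48.        ]
plate corners [array([ 469., -240.,    5.]), array([ 586., -259.,    5.]), array([ 602., -114.,    5.]), array([ 488., -101.,    5.])]
```

View pics/c.png

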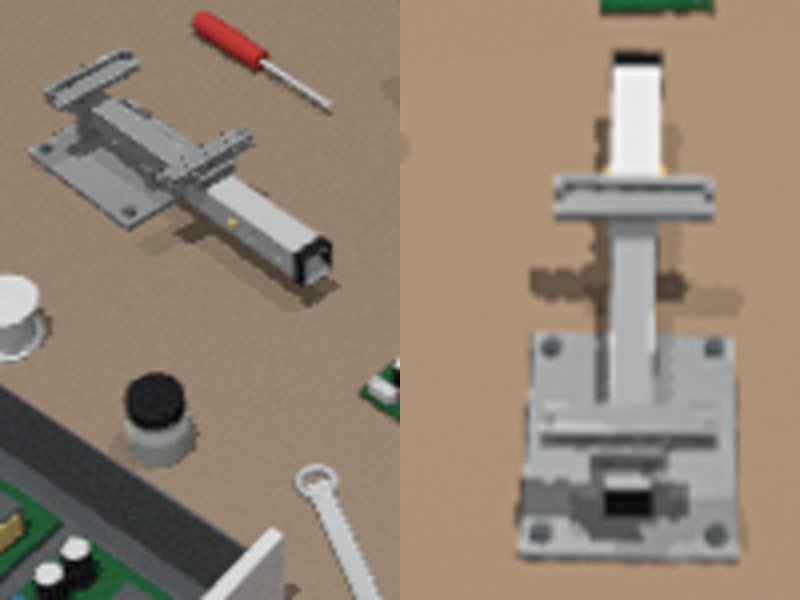

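```bash
cat >> h.py <<'E'
from scipy.spatial.transform import Rotation as Ro
from scipy.linalg import logm
def T(p,rpy):
    M=np.eye(4);M[:3,:3]=Ro.from_euler("xyz",rpy).as_matrix();M[:3,3]=p;return M
def plan(p0,r0,p1,r1,n):
    L=logm(np.linalg.inv(T(p0,r0))@T(p1,r1)).real/n
    # rows: shift along axes before turn -> discrete
    M=np.linalg.inv(T(p0,r0))@T(p1,r1)
    from scipy.linalg import expm
    S=expm(L);return (S[:3,3]/1000).round(4),Ro.from_matrix(S[:3,:3]).as_rotvec().round(4)
E
python3 - <<'E'
from h import *
print(plan([207.5,589,195.5],[-np.pi,0,2.803],[547,-50,230],[-np.pi,0,1.45],17))
E
```

```text
(array([-0.0457, -0.0049, -0.002 ]), array([-0.    ,  0.    ,  0.0796]))
```

Request:
play_rows:
  moves:
    - [[-0.0457,-0.0049,-0.002],[0,0,0.0796],100]
    - [[-0.0457,-0.0049,-0.002],[0,0,0.0796],100]
    - [[-0.0457,-0.0049,-0.002],[0,0,0.0796],100]
    - [[-0.0457,-0.0049,-0.002],[0,0,0.0796],100]
    - [[-0.0457,-0.0049,-0.002],[0,0,0.0796],100]
    - [[-0.0457,-0.0049,-0.002],[0,0,0.0796],100]
    - [[-0.0457,-0.0049,-0.002],[0,0,0.0796],100]
    - [[-0.0457,-0.0049,-0.002],[0,0,0.0796],100]
    - [[-0.0457,-0.0049,-0.002],[0,0,0.0796],100]
    - [[-0.0457,-0.0049,-0.002],[0,0,0.0796],100]
    - [[-0.0457,-0.0049,-0.002],[0,0,0.0796],100]
    - [[-0.0457,-0.0049,-0.002],[0,0,0.0796],100]
    - [[-0.0457,-0.0049,-0.002],[0,0,0.0796],100]
    - [[-0.0457,-0.0049,-0.002],[0,0,0.0796],100]
    - [[-0.0457,-0.0049,-0.002],[0,0,0.0796],100]
    - [[-0.0457,-0.0049,-0.002],[0,0,0.0796],100]
    - [[-0.0457,-0.0049,-0.002],[0,0,0.0796],100]
    - [[0,0,0],[0,0,0],100]
    - [[0,0,0],[0,0,0],100]

```text
clock: 2.05
eef_pos: [546.8, -50.2, 230.2]
tcp_rot: [-3.141, -0.0, 1.448]
contact_force: [0.1, 0.3, 0.1]
opening: 1.002
```

```bash
python3 - <<'E'
from rig import *
from h import *
f=grab_frame("wrist");save(f,"w1");s=sense();print(s["eef_pos"],s["tcp_rot"],s["contact_force"],s["qpos"])
cv2.imwrite("pics/w1.png",cv2.resize(f["pixels"][:,:,::-1],(800,600),interpolation=cv2.INTER_CUBIC))
E
```

```text
[546.96888774 -49.1571648  230.12831513] [-3.14128634e+00 -4.11928101e-04  1.44922741e+00] [ 0.69012202 -0.35311479 -1.18822478] [-9.26518227e-02  2.03202300e-01  1.75885663e+00  4.54942177e-04
  1.17982804e+00  2.87436010e-02]
```

View pics/w1.png

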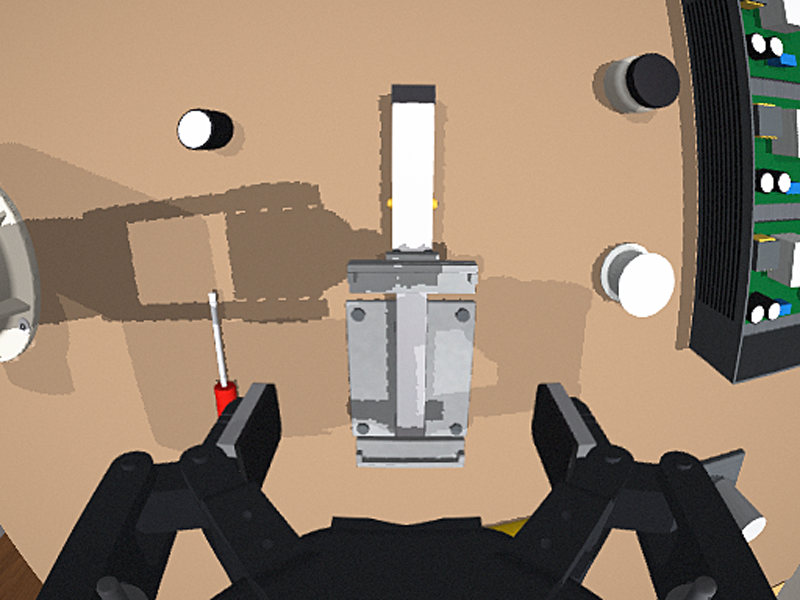

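Wrist view shows the cradle nearly aligned with the tool: brass pins at (390,203) and (435,203), sleeve end at (413,85–100), sliding-jaw bar at y≈262–290, fixed jaw at y≈440–465.

```bash
python3 - <<'E'
from h import *
f=load("w1");im=f["pixels"].astype(int);k=.64
m=((im[:,:,0]-im[:,:,2]>90)&(im[:,:,1]-im[:,:,2]>50)).astype(np.uint8);m[:110]=0;m[150:]=0;m[:,:230]=0;m[:,300:]=0
n,l,st,c=cv2.connectedComponentsWithStats(m);print(st,c)
P=[plane(f,q,45,True) for q in c[1:]];print("pins",P)
pm=np.mean(P[:2],0);print(pm,P[1]-P[0])
g=im.sum(2);
# sleeve edges at rows (bright) 
for r in range(75,155,10):
    w=np.where(g[r,235:295]>690)[0]+235
    if len(w): print(r,w[0],w[-1],plane(f,(w[0]-.5,r),60,True).round(1),plane(f,(w[-1]+.5,r),60,True).round(1))
for nm,p,z in [("slL",(348,264),88),("slR",(477,264),88),("fxL",(356,466),88),("fxR",(464,466),88),("end L",(392,85),60),("endR",(436,85),60)]:
    print(nm,plane(f,np.array(p)*k,z,True).round(1))
for p in ((346,301),(475,301)): print("plate",plane(f,np.array(p)*k,8,True).round(1))
E
```

```text
[[     0      0    512    384 196572]
 [   248    127      3      7     17]
 [   277    127      3      7     19]] [[255.49838227 191.51128848]
 [249.17647059 129.70588235]
 [277.89473684 130.        ]]
pins [array([540.08507074, -10.42848904,  45.        ]), array([574.89397658, -15.06188249,  45.        ])]
[557.48952366 -12.74518577  45.        ] [34.80890584 -4.63339345  0.        ]
75 251 277 [550.5  54.9  60. ] [581.2  51.2  60. ]
85 251 277 [549.1  43.2  60. ] [579.8  39.5  60. ]
95 251 277 [547.6  31.6  60. ] [578.5  27.9  60. ]
105 251 276 [546.1  20.   60. ] [575.9  16.3  60. ]
115 251 276 [544.6   8.3  60. ] [574.6   4.7  60. ]
125 251 276 [543.1  -3.4  60. ] [573.2  -7.1  60. ]
135 251 276 [541.5 -15.2  60. ] [571.9 -18.9  60. ]
145 251 276 [540.  -27.1  60. ] [570.6 -30.8  60. ]
slL [507.1 -45.2  88. ]
slR [598.7 -56.5  88. ]
fxL [ 482.6 -224.2   88. ]
fxR [ 576.4 -236.2   88. ]
end L [554.  79.  60.]
endR [585.9  75.2  60. ]
plate [487.  -98.5   8. ]
plate [ 604.3 -113.1    8. ]
```

Request:
play_rows:
  moves:
    - [[0.009,0.0015,0.027],[0,0,0.005],100]
    - [[0.009,0.0015,0.027],[0,0,0],100]
    - [[0.0095,0.0015,0.028],[0,0,0],100]
    - [[0.0095,0.0015,0.028],[0,0,0],100]
    - [[0,0,0.02],[0,0,0],90]
    - [[0,0,0.02],[0,0,0],80]
    - [[0,0,0.02],[0,0,0],75]
    - [[0,0,0.02],[0,0,0],75]
    - [[0,0,0.015],[0,0,0],75]
    - [[0,0,0],[0,0,0],75]
    - [[0,0,0],[0,0,0],75]

```text
clock: 3.2
eef_pos: [557.8, -12.6, 25.4]
tcp_rot: [-3.141, -0.0, 1.446]
contact_force: [0.2, 0.5, -0.5]
opening: 0.749
```

```bash
cat > y.py <<'E'
from rig import *
from h import *
import sys
f=grab_frame("wrist");s=sense();im=f["pixels"].astype(int)
m=((im[:,:,0]-im[:,:,2]>80)&(im[:,:,1]-im[:,:,2]>45)&(im[:,:,0]>110)).astype(np.uint8)
n,l,st,c=cv2.connectedComponentsWithStats(m)
print(round(float(s["clock"]),2),s["eef_pos"].round(2),s["tcp_rot"].round(4),s["contact_force"].round(2),round(float(s["opening"]),3))
for a,b in zip(st[1:],c[1:]):
    if a[4]>=4 and 60<b[1]<250 and 200<b[0]<310: print("yellow",b.round(1),a[4],plane(f,b,45,True).round(1))
if len(sys.argv)>1:
    cv2.imwrite(f"pics/{sys.argv[1]}.png",cv2.resize(f["pixels"][:,:,::-1],(800,600),interpolation=cv2.INTER_CUBIC));save(f,sys.argv[1])
E
python3 y.py w2
```

```text
3.25 [558.23 -12.83  25.9 ] [ 3.1408e+00 -1.0000e-04  1.4453e+00] [ 0.1  -0.28 -0.44] 0.754
yellow [226.6 236.9] 41 [539.2 -10.8  45. ]
yellow [286.6 237. ] 51 [574.8 -15.3  45. ]
```

View pics/w2.png

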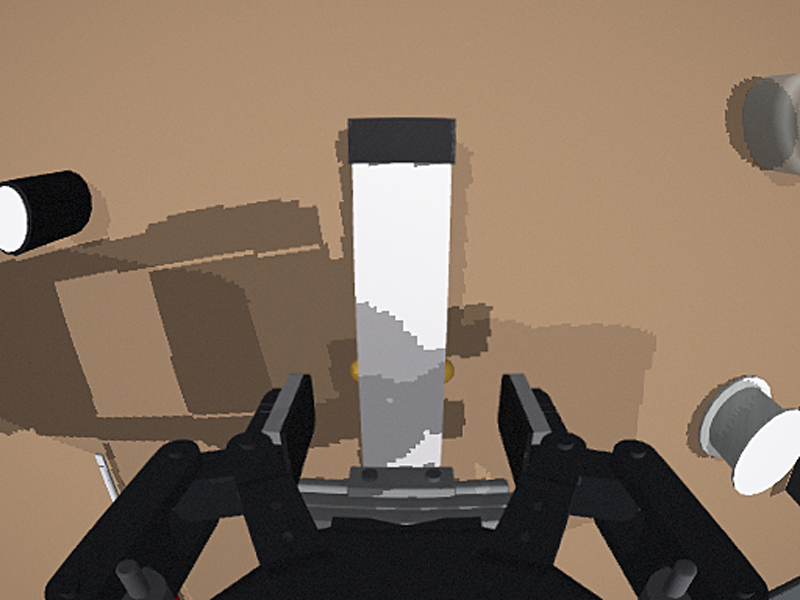

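Pins at (355,370) and (448,370), pads alongside at the right y; the pads' middle (408) lies about 2 mm right of the pins' middle (401). I'll shift by that and close.

Request:
play_rows:
  moves:
    - [[0,-0.0018,0],[0,0,0],60]
    - [[0,0,0],[0,0,0],50]
    - [[0,0,0],[0,0,0],20]
    - [[0,0,0],[0,0,0],20]
    - [[0,0,0],[0,0,0],20]
    - [[0,0,0],[0,0,0],20]
    - [[0,0,0],[0,0,0],20]
  squeeze: 40

```text
clock: 3.95
eef_pos: [555.9, -13.1, 25.3]
tcp_rot: [3.142, 0.0, 1.445]
contact_force: [-0.2, -0.6, 0.5]
opening: 0.2
```

```bash
python3 y.py
```

```text
4.0 [555.9  -13.09  25.3 ] [3.1415 0.     1.4445] [-0.11  0.51  0.38] 0.201
yellow [229.2 234.1] 30 [539.2  -9.5  45. ]
yellow [290.5 234.9] 28 [575.4 -14.6  45. ]
```

```bash
python3 - <<'E'
from rig import *
from h import *
a=grab_frame("wrist");b=grab_frame("side");save(a,"w3");save(b,"s3")
c=b["pixels"][150:320,190:330,::-1]
cv2.imwrite("pics/w3.png",np.hstack([cv2.resize(a["pixels"][100:,100:420,::-1],(480,426),interpolation=cv2.INTER_CUBIC),cv2.resize(c,(320,426),interpolation=cv2.INTER_CUBIC)]))
E
```

```text
(no output)
```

View pics/w3.png

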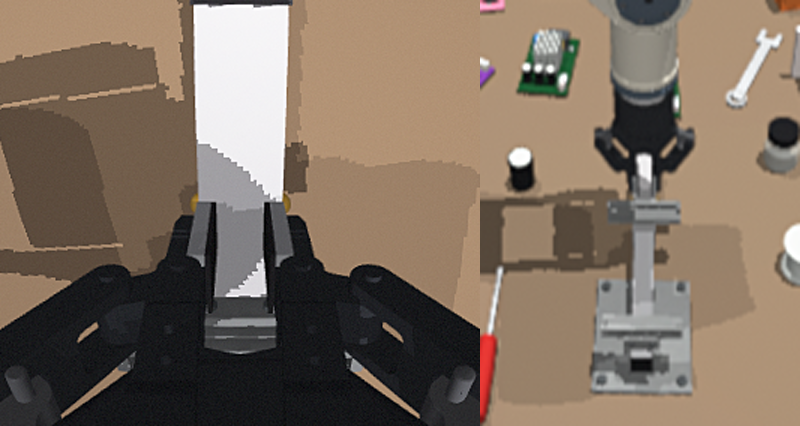

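The wrist crop shows the closed fingers standing over the sleeve, not astride it, with the pins untouched at (196,200) and (287,200). So the tips look higher than the reported TCP, z = 25. I'll check that with the fixed cameras.

```bash
python3 - <<'E'
from rig import *
from h import *
s=sense();print(s["qpos"])
d=load("s3");q=(262,216)
for z in (25,50,72,85): print(z,plane(d,q,z).round(1))
s0=load("scene0");d0=load("side0");k=.64
# start: scene finger tips, side tips
print(tri(ray(s0,np.array((712,238))*k),ray(d0,np.array((226,128))*k)))
X=np.array([207.7,589.5,196.3])
for f in(s0,d0):
    c=f["R"]@X+f["t"];u=f["intrinsics"]@c;print(u[:2]/u[2]/k)
f=grab_frame("scene");save(f,"c3")
a=s0["pixels"][60:190,400:500,::-1];b=d0["pixels"][10:110,110:190,::-1];c=f["pixels"][110:230,150:270,::-1];e=load("w3")["pixels"][200:300,190:330,::-1]
cv2.imwrite("pics/e.png",np.hstack([cv2.resize(i,(266,400),interpolation=cv2.INTER_CUBIC) for i in(a,b)]+[cv2.resize(c,(266,400),interpolation=cv2.INTER_CUBIC)]))
E
```

```text
[-2.61833189e-02  4.69021297e-01  1.90979091e+00 -6.83503534e-05
  7.62804391e-01  1.00025553e-01]
25 [567.4  63.5  25. ]
50 [564.8  39.9  50. ]
72 [562.5  19.   72. ]
85 [561.2   6.7  85. ]
(array([182.85339888, 594.9918563 , 249.04015496]), [np.float64(1.4290081674333717), np.float64(1.4290081674333242)])
[695.87954823 263.57098872]
[240.61637906 148.49569582]
```

View pics/e.png

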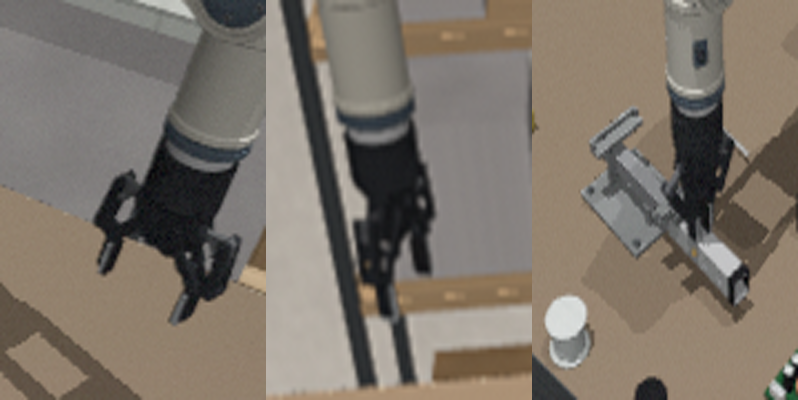

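```bash
python3 - <<'E'
from h import *
s0=load("scene0");d0=load("side0");s=load("c3");d=load("s3");w=load("w3")
A=[(439.5,147.7),(467.7,164)];B=[(147.3,90),(157.8,78)]
for a in A:
    for b in B: print(a,b,*tri(ray(s0,a),ray(d0,b)))
print("now",tri(ray(s,(224.4,180.5)),ray(d,(262,216))))
L=ray(w,(241.3,236.7),True);R=ray(w,(276.7,236.7),True)
# pads tips: known gap 17 -> distance
u=L[1];v=R[1];t=17/np.linalg.norm(v-u);print("wrist tip est",L[0],L[0]+t*u,R[0]+t*v)
w=load("w1");L=ray(w,np.array((277,385))*.64,True);R=ray(w,np.array((533,385))*.64,True)
u=L[1];v=R[1];t=85/np.linalg.norm(v-u);print("open tip est (tcp z 230)",L[0]+t*u,R[0]+t*v)
E
```

```text
(439.5, 147.7) (147.3, 90) [193.26100908 546.98776685 245.43957401] [np.float64(3.5932361336102816), np.float64(3.5932361336102354)]
(439.5, 147.7) (157.8, 78) [241.48591624 552.80620281 282.20964553] [np.float64(2.0620455911533346), np.float64(2.0620455911533213)]
(467.7, 164) (147.3, 90) [172.76450323 635.35658712 205.32554558] [np.float64(10.82166785413561), np.float64(10.821667854135782)]
(467.7, 164) (157.8, 78) [224.75856766 637.16138652 246.1777887 ] [np.float64(4.471693813941766), np.float64(4.4716938139416955)]
now (array([567.59142241,   3.01949031,  82.5189088 ]), [np.float64(7.821799148809691), np.float64(7.821799148809958)])
wrist tip est [567.24541546  68.11313904 203.18884976] [550.24038082   3.71809615  76.14291143] [567.10240265   1.55669823  76.11885751]
open tip est (tcp z 230) [506.42732235 -37.79682079 276.57656222] [590.77168831 -48.33346355 276.49235928]
```

Three views agree: the fingertips stand about 50 mm above the reported TCP z, so the stated TCP offset doesn't match what I see. I'll go by sight: open, go lower in steps, and check.

Request:
play_rows:
  moves:
    - [[0,0,0],[0,0,0],80]
    - [[0,0,0],[0,0,0],80]
    - [[0,0,0],[0,0,0],80]
    - [[0,0,0],[0,0,0],80]
    - [[0,0,0.008],[0,0,0],80]
    - [[0,0,0.01],[0,0,0],80]
    - [[0,0,0.012],[0,0,0],80]
    - [[0,0,0],[0,0,0],80]
    - [[0,0,0],[0,0,0],80]

```text
clock: 5.05
eef_pos: [555.3, -13.0, -5.5]
tcp_rot: [-3.14, 0.0, 1.445]
contact_force: [-0.7, 0.3, -0.4]
opening: 0.799
```

```bash
python3 y.py w4; python3 - <<'E'
from rig import *
from h import *
a=load("w4");b=grab_frame("side");c=grab_frame("scene");save(b,"s4");save(c,"c4")
cv2.imwrite("pics/m4.png",np.hstack([cv2.resize(i[:,:,::-1],(w,400),interpolation=cv2.INTER_CUBIC) for i,w in((a["pixels"][110:310,160:360],400),(c["pixels"][130:230,160:260],400))]))
E
```

```text
5.1 [555.7  -13.05  -5.04] [-3.1409e+00  1.0000e-04  1.4446e+00] [-0.36  0.14 -0.31] 0.804
```

View pics/m4.png

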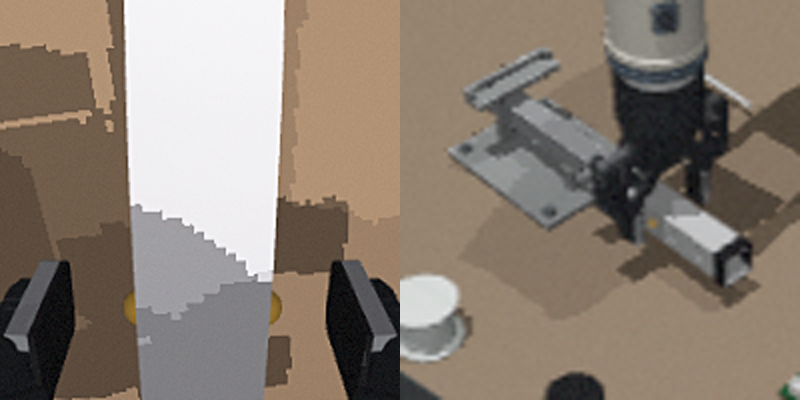

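```bash
python3 - <<'E'
from h import *
w=load("w4");c=load("c4")
for L,R in (((196,242),(325,242)),):
    L=ray(w,L,True);R=ray(w,R,True);u=L[1];v=R[1];t=68/np.linalg.norm(v-u);print(L[0]+t*u,R[0]+t*v)
for z in (20,35,50):print(z,plane(c,(220,190),z).round(1))
print(plane(c,(160+253/4,130+222/4),45))
E
```

```text
[524.10796705  -1.35624507  36.22091743] [591.57222313  -9.87444784  36.34080257]
20 [572.8 -25.   20. ]
35 [584.3 -14.1  35. ]
50 [595.8  -3.3  50. ]
[567.75318276 -12.83204976  45.        ]
```

Request:
play_rows:
  moves:
    - [[0,0,0.005],[0,0,0],60]
    - [[0,0,0],[0,0,0],50]
    - [[0,0,0],[0,0,0],25]
    - [[0,0,0],[0,0,0],25]
    - [[0,0,0],[0,0,0],25]
    - [[0,0,0],[0,0,0],25]
  squeeze: 40

```text
clock: 5.8
eef_pos: [556.0, -13.1, -9.6]
tcp_rot: [3.141, -0.0, 1.445]
contact_force: [-0.1, -0.5, 1.5]
opening: 0.348
```

```bash
python3 y.py w5
```

```text
5.85 [556.02 -13.08  -9.58] [ 3.1413 -0.      1.4445] [-0.4  -0.48  1.77] 0.346
```

View pics/w5.png

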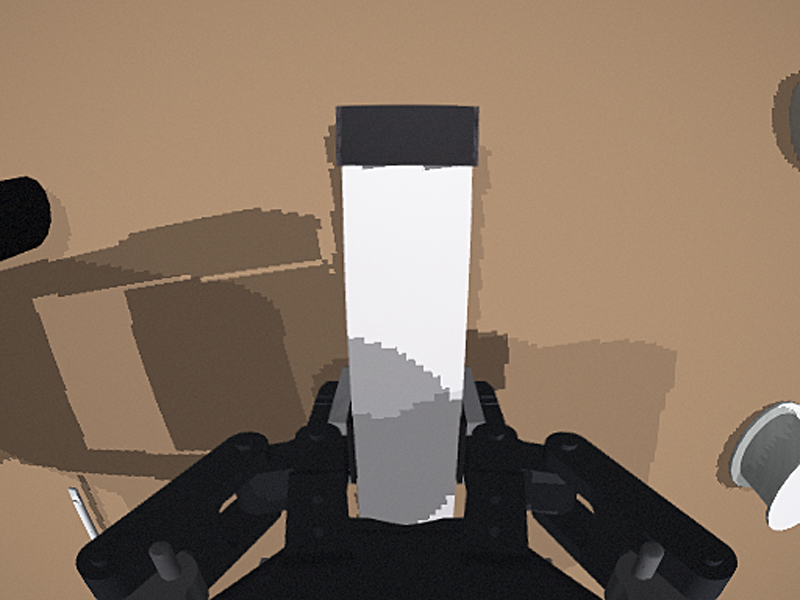

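Pads grip the sleeve flat at (345,400) and (470,400). The opening, 29.5 mm, equals the sleeve width, so the pins are flush. Pull inwards.

Request:
play_rows:
  moves:
    - [[-0.001,0,0],[0,0,0],25]
    - [[-0.001,0,0],[0,0,0],25]
    - [[-0.001,0,0],[0,0,0],25]

```text
clock: 6.15
eef_pos: [555.6, -15.7, -9.6]
tcp_rot: [3.141, -0.0, 1.444]
contact_force: [1.1, 6.9, 2.2]
opening: 0.347
```

```bash
cat > e.py <<'E'
from rig import *
from h import *
# sleeve end position: dark cap boundary row along the column of the tube; pins = brass beside sleeve
f=grab_frame("wrist");s=sense();im=f["pixels"].astype(int)
g=im[:,255:265].sum(2).mean(1);d=np.diff(g[40:140]);r=40+int(np.argmax(d))
m=(im[:,:,0]-im[:,:,2]>85)&(im[:,:,1]-im[:,:,2]>50)
B=m[60:290,190:330];ys,xs=np.nonzero(B)
u=np.array([.1259,.992]);p=s["eef_pos"]
print(round(float(s["clock"]),2),"along",round(float((p[:2]-[556.02,-13.08])@u),2),"F along",round(float(s["contact_force"][:2]@u),2),s["contact_force"].round(1),"open",round(float(s["opening"]),3),"cap row",r,"brass",len(ys),(xs.mean()+190,ys.mean()+60,xs.min()+190,xs.max()+190) if len(ys) else "")
E
python3 e.py
```

```text
6.2 along -2.8 F along 3.78 [-0.   3.8  3. ] open 0.35 cap row 107 brass 0
```

Request:
play_rows:
  moves:
    - [[-0.0015,0,0],[0,0,0],25]
    - [[-0.0015,0,0],[0,0,0],25]
    - [[-0.0015,0,0],[0,0,0],25]
    - [[-0.0015,0,0],[0,0,0],25]
    - [[-0.0015,0,0],[0,0,0],25]
    - [[-0.0015,0,0],[0,0,0],25]

```text
clock: 6.8
eef_pos: [554.5, -25.0, -9.6]
tcp_rot: [3.141, -0.0, 1.445]
contact_force: [0.6, 4.2, 4.3]
opening: 0.347
```

```bash
python3 e.py
```

```text
6.85 along -12.32 F along 2.27 [-0.7  2.4  4.4] open 0.348 cap row 105 brass 0
```

Request:
play_rows:
  moves:
    - [[-0.001,0,0],[0,0,0],25]
    - [[-0.001,0,0],[0,0,0],25]
    - [[-0.001,0,0],[0,0,0],25]
    - [[-0.001,0,0],[0,0,0],25]
    - [[-0.001,0,0],[0,0,0],25]
    - [[-0.001,0,0],[0,0,0],25]

```text
clock: 7.45
eef_pos: [553.7, -31.0, -9.6]
tcp_rot: [3.141, -0.0, 1.445]
contact_force: [0.1, 3.9, 5.5]
opening: 0.348
```

```bash
python3 e.py
```

```text
7.5 along -18.19 F along 3.63 [-0.2  3.7  5.8] open 0.348 cap row 105 brass 0
```

Request:
play_rows:
  moves:
    - [[-0.001,0,0],[0,0,0],25]
    - [[0,0,0],[0,0,0],25]

```text
clock: 7.7
eef_pos: [553.5, -32.1, -9.6]
tcp_rot: [3.141, 0.0, 1.445]
contact_force: [-0.9, 3.2, 5.0]
opening: 0.344
```

```bash
python3 e.py
```

```text
7.75 along -19.18 F along 3.91 [0.1 3.9 5.7] open 0.348 cap row 105 brass 0
```

Request:
play_rows:
  moves:
    - [[-0.001,0,0],[0,0,0],25]
    - [[0,0,0],[0,0,0],25]

```text
clock: 7.95
eef_pos: [553.4, -33.1, -9.6]
tcp_rot: [3.141, 0.0, 1.445]
contact_force: [-0.4, 5.1, 4.6]
opening: 0.346
```

```bash
python3 e.py; python3 -c "
from h import *
im=load('w4')['pixels'].astype(int);m=(im[:,:,0]-im[:,:,2]>85)&(im[:,:,1]-im[:,:,2]>50);print(m[60:290,190:330].sum())"
```

```text
8.0 along -20.2 F along 3.55 [0.1 3.6 5. ] open 0.347 cap row 105 brass 0 
88
```

Request:
play_rows:
  moves:
    - [[-0.0012,0,0],[0,0,0],25]
    - [[0,0,0],[0,0,0],25]

```text
clock: 8.2
eef_pos: [553.2, -34.3, -9.6]
tcp_rot: [3.141, 0.0, 1.445]
contact_force: [-0.5, 3.3, 5.5]
opening: 0.345
```

```bash
python3 e.py
```

```text
8.25 along -21.45 F along 2.34 [-0.3  2.4  4.6] open 0.344 cap row 105 brass 0
```

Request:
play_rows:
  moves:
    - [[-0.0012,0,0],[0,0,0],25]
    - [[0,0,0],[0,0,0],25]

```text
clock: 8.45
eef_pos: [553.1, -35.6, -9.6]
tcp_rot: [3.141, 0.0, 1.445]
contact_force: [0.2, 1.7, 5.1]
opening: 0.343
```

```bash
python3 e.py
```

```text
8.5 along -22.72 F along 2.54 [-0.3  2.6  5.5] open 0.347 cap row 105 brass 0
```

Request:
play_rows:
  moves:
    - [[-0.0012,0,0],[0,0,0],25]
    - [[0,0,0],[0,0,0],25]

```text
clock: 8.7
eef_pos: [552.9, -36.8, -9.6]
tcp_rot: [3.141, 0.0, 1.445]
contact_force: [-0.3, 2.2, 5.6]
opening: 0.345
```

```bash
python3 e.py
```

```text
8.75 along -23.99 F along 1.69 [-0.5  1.8  4.5] open 0.346 cap row 105 brass 0
```

Request:
play_rows:
  moves:
    - [[-0.0012,0,0],[0,0,0],25]
    - [[0,0,0],[0,0,0],25]

```text
clock: 8.95
eef_pos: [552.7, -38.4, -9.6]
tcp_rot: [3.141, 0.001, 1.445]
contact_force: [-1.2, -2.3, 5.4]
opening: 0.345
```

```bash
python3 e.py
```

```text
9.0 along -25.68 F along -0.96 [-1.1 -0.8  5.3] open 0.345 cap row 105 brass 0
```

```bash
python3 - <<'E'
from rig import *
from h import *
f=grab_frame("wrist");s=sense();save(f,"w6");print(s["contact_force"],s["eef_pos"])
im=f["pixels"].astype(int)
def proj(X):
    c=f["R"]@X+f["t"];r=np.hypot(c[0],c[1]);th=np.arctan2(r,c[2]);K=f["intrinsics"]
    return K[0,2]+K[0,0]*th*c[0]/r,K[1,2]+K[0,0]*th*c[1]/r
P=np.array([557.2,-13,45.]);x=np.array([.992,-.1259,0])
for a in(-20,-15,15,20): print(a,np.round(proj(P+a*x),1))
q=im[:,:,0]-im[:,:,2]
r0=int(proj(P)[1])
for r in range(r0-14,r0+16,3): print(r,[tuple(im[r,c]) for c in (list(range(216,228,3))+list(range(290,302,3)))])
E
```

```text
[-0.62378838 -1.63611187  5.38469318] [552.68842093 -38.56238245  -9.62886085]
-20 [216.4 221.1]
-15 [227.2 221.2]
15 [292.9 221.2]
20 [303.7 221.1]
207 [(np.int64(114), np.int64(94), np.int64(75)), (np.int64(111), np.int64(90), np.int64(71)), (np.int64(147), np.int64(142), np.int64(143)), (np.int64(225), np.int64(224), np.int64(226)), (np.int64(240), np.int64(239), np.int64(242)), (np.int64(241), np.int64(239), np.int64(242)), (np.int64(243), np.int64(241), np.int64(244)), (np.int64(144), np.int64(113), np.int64(80))]
210 [(np.int64(112), np.int64(91), np.int64(70)), (np.int64(113), np.int64(94), np.int64(75)), (np.int64(142), np.int64(135), np.int64(136)), (np.int64(228), np.int64(225), np.int64(229)), (np.int64(240), np.int64(239), np.int64(241)), (np.int64(241), np.int64(240), np.int64(241)), (np.int64(242), np.int64(243), np.int64(244)), (np.int64(133), np.int64(104), np.int64(76))]
213 [(np.int64(118), np.int64(97), np.int64(80)), (np.int64(113), np.int64(93), np.int64(75)), (np.int64(141), np.int64(134), np.int64(132)), (np.int64(150), np.int64(144), np.int64(148)), (np.int64(
[... 2078 characters left out ...]
int64(61)), (np.int64(92), np.int64(76), np.int64(61)), (np.int64(91), np.int64(77), np.int64(62)), (np.int64(163), np.int64(160), np.int64(166)), (np.int64(241), np.int64(238), np.int64(242)), (np.int64(239), np.int64(237), np.int64(240)), (np.int64(248), np.int64(247), np.int64(252)), (np.int64(89), np.int64(71), np.int64(58))]
234 [(np.int64(91), np.int64(76), np.int64(61)), (np.int64(86), np.int64(73), np.int64(64)), (np.int64(77), np.int64(62), np.int64(54)), (np.int64(162), np.int64(160), np.int64(164)), (np.int64(238), np.int64(237), np.int64(240)), (np.int64(237), np.int64(237), np.int64(240)), (np.int64(242), np.int64(242), np.int64(246)), (np.int64(77), np.int64(69), np.int64(59))]
```

Request:
play_rows:
  moves:
    - [[-0.001,0,0],[0,0,0],25]
    - [[0,0,0],[0,0,0],25]

```text
clock: 9.25
eef_pos: [552.6, -39.5, -9.6]
tcp_rot: [3.141, 0.001, 1.445]
contact_force: [-1.2, -2.8, 5.8]
opening: 0.347
```

```bash
python3 e.py
```

```text
9.3 along -26.78 F along -4.21 [-0.8 -4.1  5.2] open 0.343 cap row 105 brass 0
```

Request:
play_rows:
  moves:
    - [[-0.0008,0,0],[0,0,0],25]
    - [[0,0,0],[0,0,0],25]

```text
clock: 9.5
eef_pos: [552.5, -40.2, -9.6]
tcp_rot: [3.142, 0.001, 1.445]
contact_force: [0.2, -1.7, 5.8]
opening: 0.349
```

```bash
python3 e.py
```

```text
9.55 along -27.38 F along -1.13 [-0.4 -1.1  5.3] open 0.346 cap row 105 brass 7 (np.float64(298.0), np.float64(218.0), np.int64(298), np.int64(298))
```

Request:
play_rows:
  moves:
    - [[-0.0007,0,0],[0,0,0],25]
    - [[0,0,0],[0,0,0],25]

```text
clock: 9.75
eef_pos: [552.5, -40.7, -9.6]
tcp_rot: [3.141, 0.0, 1.445]
contact_force: [0.6, 1.5, 4.3]
opening: 0.346
```

```bash
python3 e.py
```

```text
9.8 along -27.85 F along 0.91 [-0.9  1.   5.4] open 0.348 cap row 105 brass 155 (np.float64(263.7096774193548), np.float64(216.93548387096774), np.int64(217), np.int64(303))
```

Both pins are out (155 brass pixels, columns 217 to 303, i.e. ±20 mm) with only 1 N on the arm. Release, rise, and go to look at the short board.

Request:
play_rows:
  moves:
    - [[0,0,0],[0,0,0],60]
    - [[0,0,0],[0,0,0],80]
    - [[0,0,0],[0,0,0],80]
    - [[0,0,-0.02],[0,0,0],80]
    - [[0,0,-0.04],[0,0,0],80]
    - [[0,0,-0.04],[0,0,0],80]
    - [[0.01,0,-0.03],[0,0,0],100]
    - [[0.034,-0.018,-0.01],[0,0,0],100]
    - [[0.034,-0.018,-0.01],[0,0,0],100]
    - [[0.034,-0.018,-0.01],[0,0,0],100]
    - [[0.034,-0.018,-0.01],[0,0,0],100]
    - [[0.034,-0.018,-0.01],[0,0,0],100]
    - [[0.034,-0.018,0],[0,0,0],100]
    - [[0.034,-0.018,0],[0,0,0],100]
    - [[0.028,-0.018,0],[0,0,0],100]
    - [[0,0,0],[0,0,0],100]
    - [[0,0,0],[0,0,0],100]

```text
clock: 11.5
eef_pos: [444.0, 252.0, 170.1]
tcp_rot: [-3.142, 0.001, 1.447]
contact_force: [0.1, -0.8, -0.5]
opening: 0.999
```

```bash
python3 - <<'E'
from rig import *
from h import *
f=grab_frame("wrist");save(f,"w7");s=sense();print(s["clock"],s["eef_pos"],s["tcp_rot"],s["contact_force"],s["qpos"])
b=grab_frame("scene");save(b,"c7")
cv2.imwrite("pics/w7.png",np.hstack([cv2.resize(f["pixels"][:,:,::-1],(533,400),interpolation=cv2.INTER_CUBIC),cv2.resize(b["pixels"][140:230,170:230,::-1],(267,400),interpolation=cv2.INTER_CUBIC)]))
E
```

```text
11.55 [444.2898394  251.38305431 170.12639614] [-3.14156937e+00  6.49064159e-04  1.44548150e+00] [ 0.66785524 -0.01319784  0.50186464] [ 5.12336520e-01  2.04388746e-01  1.90168245e+00 -5.90068952e-04
  1.03592664e+00  6.37952235e-01]
```

View pics/w7.png

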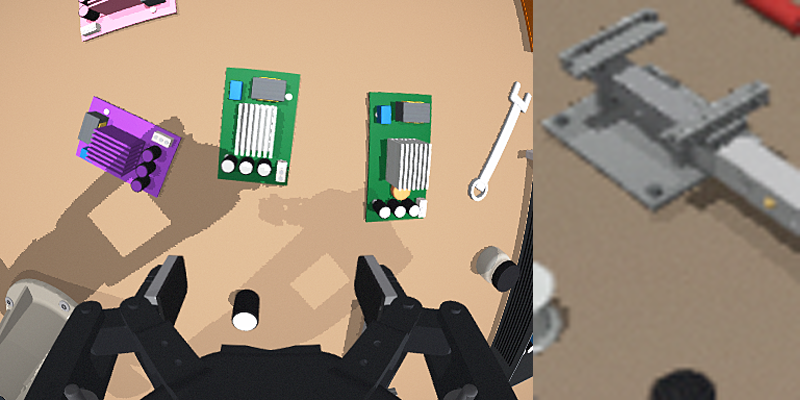

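The view shows the short board at (258,127), tilted slightly, its sink fins at (256,130), clear on both sides along x. The long board is at (400,157), and the jaw is visibly further in with a pin showing at (768,203).

```bash
python3 - <<'E'
from h import *
f=load("w7");im=f["pixels"]
hsv=cv2.cvtColor(im,cv2.COLOR_RGB2HSV);m=cv2.inRange(hsv,(45,90,30),(85,255,255));m[:,:195]=0;m[:,310:]=0;m[190:]=0
m=cv2.morphologyEx(m,cv2.MORPH_CLOSE,np.ones((15,15)))
c=max(cv2.findContours(m,0,2)[0],key=cv2.contourArea)[:,0,:]
W=np.array([plane(f,p,8,True)[:2] for p in c]).astype(np.float32)
r=cv2.minAreaRect(W);print(r,cv2.boxPoints(r))
# sink: bright low-saturation inside the board, at z=50
g=(hsv[:,:,1]<50).astype(np.uint8);g[:,:212]=0;g[:,290:]=0;g[:98]=0;g[150:]=0
g=cv2.morphologyEx(g,cv2.MORPH_CLOSE,np.ones((9,9)))
c=max(cv2.findContours(g,0,2)[0],key=cv2.contourArea)[:,0,:]
W=np.array([plane(f,p,50,True)[:2] for p in c]).astype(np.float32);print(cv2.minAreaRect(W))
E
```

```text
((436.8537902832031, 303.71429443359375), (125.85648345947266, 79.80535888671875), 76.75968933105469) [[383.599   251.59795]
 [461.28296 233.31969]
 [490.10858 355.83063]
 [412.42462 374.1089 ]]
((432.48016357421875, 304.52838134765625), (52.995609283447266, 45.93488311767578), 76.9642562866211)
```

```bash
python3 - <<'E'
from h import *
print(plan([444.3,251.4,170.1],[-np.pi,0,1.4455],[436,303.9,70],[-np.pi,0,1.34],4))
E
```

```text
(array([ 0.0126, -0.0042,  0.025 ]), array([-0.    ,  0.    ,  0.0264]))
```

Request:
play_rows:
  moves:
    - [[0.0126,-0.0042,0.025],[0,0,0.0264],100]
    - [[0.0126,-0.0042,0.025],[0,0,0.0264],100]
    - [[0.0126,-0.0042,0.025],[0,0,0.0264],90]
    - [[0.0126,-0.0042,0.025],[0,0,0.0264],80]
    - [[0,0,0.03],[0,0,0],75]
    - [[0,0,0.025],[0,0,0],75]
    - [[0,0,0.018],[0,0,0],75]
    - [[0,0,0.01],[0,0,0],75]
    - [[0,0,0.005],[0,0,0],75]
    - [[0,0,0],[0,0,0],75]
    - [[0,0,0],[0,0,0],75]

```text
clock: 12.7
eef_pos: [436.8, 304.4, -17.0]
tcp_rot: [3.141, -0.001, 1.339]
contact_force: [0.4, 0.1, 0.9]
opening: 0.749
```

```bash
python3 - <<'E'
from rig import *
from h import *
f=grab_frame("wrist");save(f,"w8");s=sense();print(s["clock"],s["eef_pos"],s["tcp_rot"],s["contact_force"])
b=grab_frame("scene");save(b,"c8")
cv2.imwrite("pics/w8.png",np.hstack([cv2.resize(f["pixels"][100:340,130:390,::-1],(433,400),interpolation=cv2.INTER_CUBIC),cv2.resize(b["pixels"][140:240,270:360,::-1],(360,400),interpolation=cv2.INTER_CUBIC)]))
E
```

```text
12.75 [436.77222697 304.50817168 -16.84946157] [ 3.14060860e+00 -1.05980875e-03  1.33873384e+00] [-0.07051454  0.33049692  0.02948891]
```

View pics/w8.png

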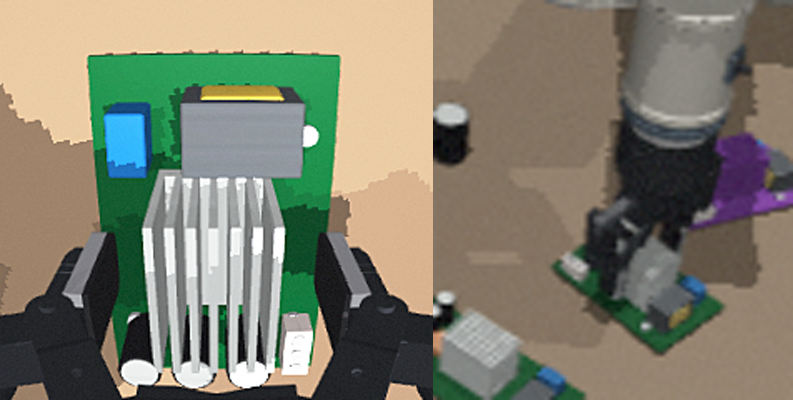

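Fingers stand clear on each side of the sink (pads at 110 and 322, sink 143–285 in the crop). Grip and lift a little.

Request:
play_rows:
  moves:
    - [[0,0,0],[0,0,0],55]
    - [[0,0,0],[0,0,0],30]
    - [[0,0,0],[0,0,0],25]
    - [[0,0,0],[0,0,0],25]
    - [[0,0,0],[0,0,0],25]
    - [[0,0,0],[0,0,0],25]
  squeeze: 50

```text
clock: 13.4
eef_pos: [436.4, 304.5, -17.1]
tcp_rot: [3.141, -0.001, 1.339]
contact_force: [0.9, -1.3, 6.0]
opening: 0.412
```

```bash
python3 -c "
from rig import *
s=sense();print(s['clock'],s['eef_pos'],s['tcp_rot'],s['contact_force'],s['opening'])"
```

```text
13.4 [436.43300047 304.48557455 -17.07609931] [ 3.14091503e+00 -5.88164251e-04  1.33920429e+00] [ 0.87071027 -1.2780966   6.0498504 ] 0.41241209339694457
```

Request:
play_rows:
  moves:
    - [[0,0,-0.005],[0,0,0],25]
    - [[0,0,-0.02],[0,0,0],25]
    - [[0,0,-0.04],[0,0,0],25]
    - [[0,0,-0.04],[0,0,0],25]
    - [[0,0,-0.035],[0,0,0],25]
    - [[0,0,0],[0,0,0],25]
    - [[0,0,0],[0,0,0],25]

```text
clock: 14.1
eef_pos: [436.1, 304.3, 122.7]
tcp_rot: [3.141, -0.001, 1.339]
contact_force: [-0.6, -0.3, -2.5]
opening: 0.411
```

```bash
python3 - <<'E'
from rig import *
from h import *
s=sense();f=grab_frame("wrist");save(f,"w9");print(s['clock'],s['eef_pos'],s['tcp_rot'],s['contact_force'],s["wrist_torque"],s['opening'])
z=5+float(s['eef_pos'][2])+17+3   # guess of board face height, feet off the bench by the lift
im=f["pixels"];hsv=cv2.cvtColor(im,cv2.COLOR_RGB2HSV);m=cv2.inRange(hsv,(45,90,30),(85,255,255))
m[:,:170]=0;m[:,350:]=0
n,l,st,c=cv2.connectedComponentsWithStats(m);i=1+st[1:,4].argmax();m=(l==i).astype(np.uint8);print(st[i])
def pr(X):
    c=f["R"]@X+f["t"];r=np.hypot(c[0],c[1]);th=np.arctan2(r,c[2]);K=f["intrinsics"];return np.round([K[0,2]+K[0,0]*th*c[0]/r,K[1,2]+K[0,0]*th*c[1]/r],1)
# far edge of the board (free +y end) : top pixel of each column
p=[(x,np.nonzero(m[:,x])[0].min()) for x in range(st[i][0]+6,st[i][0]+st[i][2]-6,4)]
W=np.array([plane(f,q,z,True) for q in p]);
k=np.polyfit(W[:,0],W[:,1],1);print("far edge slope",np.arctan(k[0]),"mid",W[:,:2].mean(0), "resid",np.std(W[:,1]-np.polyval(k,W[:,0])))
for nm,q in(("L",(st[i][0],None)),("R",(st[i][0]+st[i][2]-1,None))):
    y=np.nonzero(m[:,q[0]])[0].mean();print(nm,plane(f,(q[0],y),z,True))
yaw=s['tcp_rot'][2];u=np.array([np.cos(yaw),np.sin(yaw)]);v=np.array([np.sin(yaw),-np.cos(yaw)])
d=W[:,:2]-s['eef_pos'][:2];print("far edge in tool x,y",(d@u).round(1),(d@v).round(1))
cv2.imwrite("pics/w9.png",im[:,:,::-1])
E
```

```text
14.1 [436.05783582 304.32351585 122.68469906] [ 3.14084888e+00 -9.09377737e-04  1.33901697e+00] [-0.58131988 -0.26489226 -2.4641884 ] [-0.03062792  0.05982716 -0.0176893 ] 0.4105739213767324
[ 184  132  152  127 7765]
far edge slope -0.2330651430974591 mid [450.6288218  365.13714436] resid 0.14041887335011652
L [412.31032956 372.71930237 147.68469906]
R [489.52007536 352.69006538 147.68469906]
far edge in tool x,y [62.6 62.5 62.5 62.4 62.4 62.3 62.3 62.8 62.7 62.7 62.7 62.6 62.6 62.6
 62.6 62.6 62.6 62.6 62.6 62.6 62.6 62.6 62.6 62.6 62.6 62.7 62.7 62.7
 62.2 62.3 62.3 62.4 62.4 62.5 62.5] [-35.5 -33.3 -31.1 -29.  -26.9 -24.8 -22.6 -20.5 -18.4 -16.3 -14.3 -12.2
 -10.1  -8.   -6.   -3.9  -1.8   0.2   2.3   4.3   6.4   8.5  10.5  12.6
  14.7  16.8  18.9  20.9  23.1  25.2  27.3  29.4  31.5  33.7  35.8]
```

```bash
python3 - <<'E'
from h import *
print(plan([436.1,304.3,122.7],[-np.pi,0,1.339],[537.9,-154.9,122.7],[-np.pi,0,1.444],14))
E
```

```text
(array([-0.0309,  0.0131, -0.    ]), array([-0.    , -0.    , -0.0075]))
```

Request:
play_rows:
  moves:
    - [[-0.0155,0.0065,0],[0,0,-0.0038],25]
    - [[-0.0309,0.0131,0],[0,0,-0.0075],25]
    - [[-0.0309,0.0131,0],[0,0,-0.0075],25]
    - [[-0.0309,0.0131,0],[0,0,-0.0075],25]
    - [[-0.0309,0.0131,0],[0,0,-0.0075],25]
    - [[-0.0309,0.0131,0],[0,0,-0.0075],25]
    - [[-0.0309,0.0131,0],[0,0,-0.0075],25]
    - [[-0.0309,0.0131,0],[0,0,-0.0075],25]
    - [[-0.0309,0.0131,0],[0,0,-0.0075],25]
    - [[-0.0309,0.0131,0],[0,0,-0.0075],25]
    - [[-0.0309,0.0131,0],[0,0,-0.0075],25]
    - [[-0.0309,0.0131,0],[0,0,-0.0075],25]
    - [[-0.0309,0.0131,0],[0,0,-0.0075],25]
    - [[-0.0309,0.0131,0],[0,0,-0.0075],25]
    - [[-0.0155,0.0065,0],[0,0,-0.0037],25]
    - [[0,0,0],[0,0,0],25]
    - [[0,0,0],[0,0,0],25]
    - [[0,0,0],[0,0,0],25]

```text
clock: 15.95
eef_pos: [536.7, -153.1, 121.5]
tcp_rot: [-3.14, -0.001, 1.445]
contact_force: [0.7, 0.4, -2.6]
opening: 0.415
```

```bash
python3 - <<'E'
from rig import *
from h import *
f=grab_frame("wrist");save(f,"w10");P=[sense() for _ in range(1)];s=P[0];print(s['clock'],s['eef_pos'],s['tcp_rot'],s['contact_force'],s['opening'])
im=f["pixels"].astype(int);m=(im[:,:,0]-im[:,:,2]>80)&(im[:,:,1]-im[:,:,2]>45)
n,l,st,c=cv2.connectedComponentsWithStats(m.astype(np.uint8))
for a,b in zip(st[1:],c[1:]):
    if a[4]>=6 and 200<b[0]<320 and b[1]<130: print("brass?",b.round(1),a[4],plane(f,b,45,True).round(1))
cv2.imwrite("pics/w10.png",cv2.resize(f["pixels"][:,:,::-1],(800,600),interpolation=cv2.INTER_CUBIC))
E
```

```text
16.0 [ 536.94188865 -153.14130953  121.82617988] [-3.14036746e+00 -4.14316951e-04  1.44490073e+00] [ 0.24726375  0.39768225 -2.89543846] 0.4182100244615177
brass? [240.4  25.3] 39 [539.8 -10.   45. ]
brass? [283.2  25.6] 33 [575.3 -14.7  45. ]
brass? [302. 103.] 7 [582.9 -83.3  45. ]
```

View pics/w10.png

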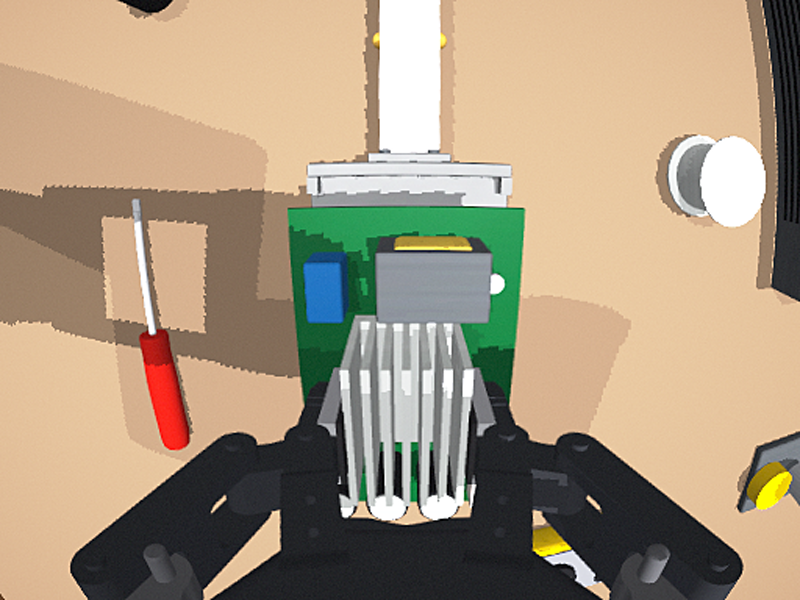

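Carrying view: board far edge corners at (288,208) and (524,208), jaw bar corners at (307,165) and (512,165), both pins out at (376,40) and (442,40). I'll compare the board's centre line with the jaw's.

```bash
python3 - <<'E'
from rig import *
from h import *
f=load("w10");s=sense();p=s["eef_pos"];print(p,s["tcp_rot"])
yaw=1.4445;u=np.array([np.cos(yaw),np.sin(yaw)]);v=np.array([np.sin(yaw),-np.cos(yaw)])
def tl(q,z):
    d=plane(f,np.array(q)*.64,z,True)[:2]-[536.9,-153.1];return np.array([d@u,d@v]).round(1)
print("board",tl((288,208),147),tl((524,208),147))
for z in(80,88): print("jaw outer",z,tl((307,165),z),tl((512,165),z), "lug inner", tl((320,190),z),tl((499,190),z),"ledge inner",tl((314,205),z),tl((510,205),z))
print("pins",tl((376,40),45),tl((442,40),45))
E
```

```text
[ 536.94188865 -153.14130953  121.82617988] [-3.14036746e+00 -4.14316951e-04  1.44490073e+00]
board [ 62.5 -38.6] [62.5 40.7]
jaw outer 80 [ 74.6 -45.8] [74.7 51.3] lug inner [ 62.3 -39.8] [62.4 45.3] ledge inner [ 55.2 -43. ] [55.3 51. ]
jaw outer 88 [ 74.8 -44.1] [74.9 49.5] lug inner [ 63.  -38.4] [63.1 43.7] ledge inner [ 56.1 -41.4] [56.3 49.2]
pins [142. -15.] [142.1  20.3]
```

Visual and mechanical estimates agree: shift +1.5 mm across and −1 mm along. Then lower, first down to about 9 mm above the seat.

Request:
play_rows:
  moves:
    - [[-0.001,0.0015,0.01],[0,0,0],25]
    - [[0,0,0.018],[0,0,0],25]
    - [[0,0,0.014],[0,0,0],25]
    - [[0,0,0.009],[0,0,0],25]
    - [[0,0,0.004],[0,0,0],25]
    - [[0,0,0],[0,0,0],25]
    - [[0,0,0],[0,0,0],25]

```text
clock: 16.7
eef_pos: [539.3, -155.6, 67.6]
tcp_rot: [3.141, 0.0, 1.444]
contact_force: [0.8, 0.4, -2.2]
opening: 0.41
```

```bash
cat > k.py <<'E'
from rig import *
from h import *
s=sense();f=grab_frame("wrist");save(f,"wk");im=f["pixels"];p=s["eef_pos"]
print(round(float(s['clock']),2),p.round(2),s['tcp_rot'].round(4),s['contact_force'].round(2),s["wrist_torque"].round(3),round(float(s['opening']),3))
u=np.array([.126,.992]);v=np.array([.992,-.126]);print("tcp rel grip: along,lat",((p[:2]-[556.0,-13.1])@u).round(1),((p[:2]-[556.0,-13.1])@v).round(2))
cv2.imwrite("pics/wk.png",cv2.resize(im[80:280,150:370,::-1],(660,600),interpolation=cv2.INTER_CUBIC))
E
python3 k.py
```

```text
16.7 [ 539.29 -155.6    67.61] [3.1411e+00 1.0000e-04 1.4440e+00] [ 0.79  0.45 -2.24] [ 0.011 -0.028 -0.019] 0.41
tcp rel grip: along,lat -143.5 1.38
```

Picture viewing is used up, so from here I check numerically: board edges against jaw bar ends, which are now almost in the same plane.

```bash
cat > j.py <<'E'
from h import *
f=load("wk");im=f["pixels"];hsv=cv2.cvtColor(im,cv2.COLOR_RGB2HSV)
m=cv2.inRange(hsv,(45,90,30),(85,255,255));m[:,:150]=0;m[:,370:]=0
n,l,st,c=cv2.connectedComponentsWithStats(m);i=1+st[1:,4].argmax();x0,y0,w,h,a=st[i];print("board bbox",st[i])
B=(l==i)
for r in range(y0+2,y0+20,5):
    x=np.nonzero(B[r])[0];print("board row",r,x.min(),x.max(),(x.min()+x.max())/2)
for r in range(y0-22,y0,2):
    g=(hsv[r,:,1]<40)&(np.arange(512)>150)&(np.arange(512)<370);x=np.nonzero(g)[0]
    if len(x): print("grey row",r,x.min(),x.max(),(x.min()+x.max())/2,len(x), hsv[r,x.min()-2].tolist())
E
python3 j.py
```

```text
board bbox [ 184  132  152  128 7783]
board row 134 184 335 259.5
board row 139 184 335 259.5
board row 144 185 335 260.0
board row 149 185 334 259.5
grey row 110 170 343 256.5 174 [14, 87, 200]
grey row 112 170 343 256.5 174 [14, 85, 199]
grey row 114 171 343 257.0 173 [14, 93, 201]
grey row 116 170 343 256.5 174 [15, 88, 200]
grey row 118 170 343 256.5 174 [15, 87, 199]
grey row 120 170 343 256.5 174 [15, 90, 205]
grey row 122 170 343 256.5 174 [14, 88, 200]
grey row 124 171 343 257.0 173 [14, 95, 199]
grey row 126 170 343 256.5 174 [14, 88, 212]
grey row 128 170 343 256.5 174 [13, 84, 115]
grey row 130 171 343 257.0 173 [15, 91, 112]
```

Request:
play_rows:
  moves:
    - [[0,-0.0015,0],[0,0,0],25]
    - [[0,0,0],[0,0,0],25]
    - [[0,0,0],[0,0,0],25]
    - [[0,0,0],[0,0,0],25]

```text
clock: 17.15
eef_pos: [537.5, -155.4, 67.5]
tcp_rot: [3.141, 0.0, 1.444]
contact_force: [-0.3, 0.4, -2.5]
opening: 0.413
```

```bash
python3 k.py; python3 j.py; python3 - <<'E'
from h import *
f=load("wk");hsv=cv2.cvtColor(f["pixels"],cv2.COLOR_RGB2HSV)
print([(r,hsv[r,180:186].mean(0).astype(int).tolist(),hsv[r,215:220].mean(0).astype(int).tolist()) for r in range(92,134,2)])
E
```

```text
17.15 [ 537.53 -155.41   67.47] [3.1413e+00 1.0000e-04 1.4440e+00] [-0.26  0.36 -2.54] [-0.042 -0.056  0.021] 0.413
tcp rel grip: along,lat -143.5 -0.4
board bbox [ 184  132  152  127 7783]
board row 134 184 335 259.5
board row 139 184 335 259.5
board row 144 185 335 260.0
board row 149 185 334 259.5
grey row 110 174 346 260.0 173 [14, 97, 210]
grey row 112 174 346 260.0 173 [15, 92, 210]
grey row 114 174 346 260.0 173 [14, 91, 205]
grey row 116 174 346 260.0 173 [15, 86, 204]
grey row 118 173 347 260.0 175 [14, 90, 204]
grey row 120 173 347 260.0 175 [14, 88, 205]
grey row 122 173 346 259.5 174 [14, 88, 205]
grey row 124 173 346 259.5 174 [14, 88, 206]
grey row 126 174 346 260.0 173 [14, 96, 204]
grey row 128 173 346 259.5 174 [13, 85, 123]
grey row 130 174 346 260.0 173 [13, 91, 121]
[(92, [14, 84, 211], [15, 81, 226]), (94, [14, 85, 203], [15, 82, 226]), (96, [14, 85, 205], [15, 82, 227]), (98, [13, 84, 204], [15, 84, 198]), (100, [14, 85, 205], [14, 86, 187]), (102, [14, 87, 211], [14, 72, 131]), (104, [59, 17, 120], [107, 10, 228]), (106, [110, 3, 234], [109, 3, 230]), (108, [109, 4, 229], [101, 2, 226]), (110, [121, 4, 227], [105, 5, 225]), (112, [111, 3, 225], [99, 3, 233]), (114, [103, 7, 212], [107, 7, 81]), (116, [95, 8, 129], [111, 6, 203]), (118, [107, 8, 143], [111, 3, 228]), (120, [103, 4, 139], [98, 2, 225]), (122, [105, 8, 141], [100, 4, 225]), (124, [108, 7, 143], [108, 5, 226]), (126, [116, 10, 140], [103, 3, 225]), (128, [117, 8, 135], [98, 4, 238]), (130, [109, 5, 217], [112, 8, 149]), (132, [116, 8, 190], [74, 113, 51])]
```

```bash
python3 - <<'E'
from h import *
f=load("wk");u=np.array([.126,.992]);p=np.array([537.5,-155.4])
for n,r,z in(("board far edge",131.5,92.6),("lip inner top",113.5,88),("outer",103.5,88)): print(n,((plane(f,(218,r),z,True)[:2]-p)@u).round(1))
E
```

```text
board far edge 63.0
lip inner top 72.1
outer 77.4
```

Request:
play_rows:
  moves:
    - [[0.0012,0,0.002],[0,0,0],25]
    - [[0,0,0.003],[0,0,0],25]
    - [[0,0,0.002],[0,0,0],25]
    - [[0,0,0],[0,0,0],25]
    - [[0,0,0],[0,0,0],25]

```text
clock: 17.7
eef_pos: [537.5, -154.1, 60.1]
tcp_rot: [-3.141, -0.0, 1.444]
contact_force: [0.0, -0.9, -2.9]
opening: 0.414
```

Request:
play_rows:
  moves:
    - [[0,0,0.001],[0,0,0],25]
    - [[0,0,0],[0,0,0],25]

```text
clock: 17.9
eef_pos: [537.6, -154.2, 59.2]
tcp_rot: [-3.142, 0.0, 1.444]
contact_force: [0.8, -0.1, -3.2]
opening: 0.414
```

```bash
python3 k.py; python3 j.py
```

```text
17.9 [ 537.56 -154.16   59.22] [-3.1415  0.      1.444 ] [ 0.84 -0.14 -3.24] [0.012 0.002 0.028] 0.414
tcp rel grip: along,lat -142.3 -0.52
board bbox [ 184  132  152  127 7776]
board row 134 184 335 259.5
board row 139 184 334 259.0
board row 144 185 335 260.0
board row 149 185 334 259.5
grey row 110 169 351 260.0 183 [14, 87, 207]
grey row 112 169 351 260.0 183 [14, 88, 209]
grey row 114 169 351 260.0 183 [15, 87, 206]
grey row 116 169 351 260.0 183 [14, 86, 205]
grey row 118 170 350 260.0 181 [14, 92, 207]
grey row 120 169 351 260.0 183 [14, 87, 207]
grey row 122 169 351 260.0 183 [14, 86, 205]
grey row 124 169 351 260.0 183 [15, 87, 205]
grey row 126 169 351 260.0 183 [15, 90, 212]
grey row 128 169 351 260.0 183 [13, 89, 112]
grey row 130 169 351 260.0 183 [14, 84, 124]
```

Still centred, with no contact yet (−3 N is the board's weight). Down in half-millimetre steps.

Request:
play_rows:
  moves:
    - [[0,0,0.0005],[0,0,0],25]
    - [[0,0,0.0005],[0,0,0],25]
    - [[0,0,0],[0,0,0],25]

```text
clock: 18.25
eef_pos: [537.6, -154.1, 58.2]
tcp_rot: [-3.142, 0.0, 1.444]
contact_force: [0.6, -0.4, -2.0]
opening: 0.415
```

```bash
python3 k.py
```

```text
18.25 [ 537.59 -154.13   58.25] [-3.1416  0.      1.444 ] [ 0.55 -0.43 -1.96] [-0.006  0.059  0.001] 0.415
tcp rel grip: along,lat -142.2 -0.49
```

Request:
play_rows:
  moves:
    - [[0,0,0.0005],[0,0,0],25]
    - [[0,0,0],[0,0,0],25]
    - [[0,0,0],[0,0,0],25]

```text
clock: 18.6
eef_pos: [537.6, -154.2, 58.0]
tcp_rot: [3.141, 0.0, 1.444]
contact_force: [-1.1, -0.3, 1.5]
opening: 0.413
```

```bash
python3 k.py
```

```text
18.6 [ 537.63 -154.17   57.96] [3.1415 0.     1.444 ] [-1.06 -0.28  1.52] [0.036 0.102 0.03 ] 0.413
tcp rel grip: along,lat -142.3 -0.45
```

Request:
play_rows:
  moves:
    - [[0,0,0.0003],[0,0,0],25]
    - [[0,0,0],[0,0,0],25]
    - [[0,0,0],[0,0,0],25]

```text
clock: 18.95
eef_pos: [537.7, -154.2, 58.0]
tcp_rot: [3.141, 0.0, 1.444]
contact_force: [-3.6, 0.6, 6.4]
opening: 0.413
```

```bash
python3 k.py
```

```text
18.95 [ 537.69 -154.2    57.97] [3.1413e+00 1.0000e-04 1.4440e+00] [-3.6   0.65  6.39] [ 0.125  0.325 -0.023] 0.413
tcp rel grip: along,lat -142.3 -0.38
```

Seated: 6 N support, height 57.97, exactly the 75 mm rise from the bench. Open gently and rise straight.

Request:
play_rows:
  moves:
    - [[0,0,-0.0002],[0,0,0],41]
    - [[0,0,0],[0,0,0],43]
    - [[0,0,0],[0,0,0],46]
    - [[0,0,0],[0,0,0],52]
    - [[0,0,0],[0,0,0],62]
    - [[0,0,0],[0,0,0],75]
    - [[0,0,0],[0,0,0],75]
    - [[0,0,0],[0,0,0],75]
    - [[0,0,-0.01],[0,0,0],75]
    - [[0,0,-0.02],[0,0,0],75]
    - [[0,0,-0.03],[0,0,0],75]
    - [[0,0,-0.03],[0,0,0],75]
    - [[0,0,-0.03],[0,0,0],75]
    - [[0,0,0],[0,0,0],75]
    - [[0,0,0],[0,0,0],75]

```text
clock: 20.5
eef_pos: [538.0, -154.3, 178.8]
tcp_rot: [3.14, 0.0, 1.444]
contact_force: [0.7, -0.2, 0.3]
opening: 0.75
```

```bash
python3 k.py; python3 j.py; python3 - <<'E'
from h import *
f=load("wk");hsv=cv2.cvtColor(f["pixels"],cv2.COLOR_RGB2HSV)
m=cv2.inRange(hsv,(45,90,30),(85,255,255));m[:,:170]=0;m[:,350:]=0
n,l,st,c=cv2.connectedComponentsWithStats(m);i=1+st[1:,4].argmax();m=cv2.morphologyEx((l==i).astype(np.uint8),cv2.MORPH_CLOSE,np.ones((15,15)))
c=max(cv2.findContours(m,0,2)[0],key=cv2.contourArea)[:,0,:]
for z in(83,):
    W=np.array([plane(f,q,z,True)[:2] for q in c]).astype(np.float32);print(cv2.minAreaRect(W),cv2.boxPoints(cv2.minAreaRect(W)).round(1).tolist())
im=f["pixels"].astype(int);y=(im[:,:,0]-im[:,:,2]>80)&(im[:,:,1]-im[:,:,2]>45)
n,l,st,c=cv2.connectedComponentsWithStats(y.astype(np.uint8))
for a,b in zip(st[1:],c[1:]):
    if a[4]>=6 and 200<b[0]<320 and b[1]<130: print("brass?",b.round(1),a[4],plane(f,b,45,True).round(1))
# far edge line and side edges
E
```

```text
20.5 [ 538.01 -154.28  178.79] [3.1396e+00 3.0000e-04 1.4440e+00] [ 0.72 -0.17  0.26] [ 0.039  0.024 -0.045] 0.75
tcp rel grip: along,lat -142.3 -0.06
board bbox [ 216  116   87  124 4410]
board row 118 216 302 259.0
board row 123 216 302 259.0
board row 128 216 302 259.0
board row 133 216 302 259.0
grey row 94 244 274 259.0 31 [15, 96, 148]
grey row 96 239 279 259.0 40 [15, 89, 140]
grey row 98 239 280 259.5 42 [16, 99, 147]
grey row 100 238 280 259.0 43 [12, 74, 121]
grey row 102 208 311 259.5 104 [15, 89, 192]
grey row 104 208 311 259.5 104 [14, 94, 136]
grey row 106 208 311 259.5 104 [14, 95, 140]
grey row 108 208 311 259.5 104 [15, 96, 135]
grey row 110 207 311 259.0 105 [16, 85, 239]
grey row 112 208 311 259.5 104 [15, 95, 142]
grey row 114 208 311 259.5 104 [14, 99, 134]
((538.7244873046875, -154.81578063964844), (125.63980102539062, 80.17095184326172), 82.69461059570312) [[491.0, -212.0], [570.5, -222.1999969482422], [586.5, -97.5999984741211], [507.0, -87.4000015258789]]
brass? [241.9  36.5] 24 [539.7  -9.9  45. ]
brass? [277.   36.7] 25 [575.3 -14.6  45. ]
brass? [268.4 127.4] 84 [ 554.5 -108.9   45. ]
```

```bash
python3 -c "
from rig import *
print(sign_off())"
```

```text
the job is handed in; nothing more can be done
None
```

The short board is seated in the cradle with the jaw on its next pair of holes, and the job was handed in at about 20.5 s of the 54 s allowed.

- **Jaw:** I pinched both pins flush with a 40 N grip and slid the jaw inwards in small steps. I stopped after 27.9 mm, when both pins snapped out. The force along the tube read at most about 7 N at the end of any move, and about 1 N at the stop.
- **Board:** I lifted the short board by its heat sink, centred it between the lugs and lowered it in half-millimetre steps until the ledges carried it, reading 6 N at the end. Then I opened the fingers slowly and rose straight up.
- **Last checks, board:** At the seated height it measures 125.6 x 80.2 mm, square to the cradle (1.443 rad against 1.444) and within about 0.5 mm of the jaw's centre line. It came to rest 75 mm above its start on the bench, as it should.
- **Last checks, pins and gripper:** Both pins show as standing out. The gripper touches nothing.

**What went wrong or disagreed:**
- The fingertips stood about 40 to 50 mm higher than the reported tool point. My first grip closed on air above the sleeve, and I went by the pictures from then on.
- One sideways correction of the board overshot by 1.6 mm. I took it back before lowering.
- I had used all 12 pictures before the final lowering, so those last checks are numbers from the camera, not views. I didn't look at the other things on the bench again at the end.

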